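# Gauging pole sleeves on a go pin

## Robot

A 6-joint arm with a two-finger parallel gripper is mounted at the origin on the work surface. World frame = base frame: x ahead of the robot, y to its left, z up, the work surface at z = 0. Lengths are in m, angles in rad, forces in N, time in s.
With the tool pointing down it reaches from about 0.3 to 0.875 m from the base axis. Payload 6.4 kg.
Tool frame: the origin (TCP) lies at the centre of the arm's flange, where the gripper is bolted on; the fingertips stand 173 mm ahead of it and the grasp point (between the pads) lies 155 mm ahead of it; z points along the fingers, x is the direction in which the jaws open and shut, and the axes are right-handed (so a half turn about z gives the same grasp; the last joint's range is limited). The gripper opens to 85 mm and grips with 20 to 120 N. Pads are 22 mm wide; open, the fingers measure 114 mm over their backs; the gripper's body (76 mm by 85 mm) begins 54 mm behind the grasp point. The pads swing forward as they close: fully open they stand 13 mm farther back than shut.
Start: joints at [0.998, 0.181, 1.607, -0, 1.354, -0.206], TCP at [0.206, 0.537, 0.405] pointing down, gripper open.
Joint ranges: [-2.99, 2.99], [-0.89, 2.07], [0.3, 2.58], [-1.14, 4.28], [0, 2.63], [-3.12, 3.12]. Speed limits (rad/s): [2.57, 2.57, 3.01, 3.14, 3.14, 3.14].

## Interface

Orientations are given as a unit quaternion [w, x, y, z].
In Python, from bench import ctrl gives the robot as it stands. The module is installed in compiled form; this text tells all that it offers.
- The arm moves only by the tool move_arm, never from a script. Its argument "moves" is a list of rows, each an object of numbers: "gripper": the opening in per cent of the stroke, from 0 (shut) to 100 (fully open); "x", "y", "z": the shift along the tool's x, y, z in cm; "roll": the turn about the tool's z in degrees. In form: [{"gripper": .., "x": .., "y": .., "z": .., "roll": ..}, ...]. A call has 1 to 5 rows; each row shifts and turns the commanded pose from where the row before left it, along the tool's axes as they then stand; what a row does not reach is not made up. A row lasts 1/8 s, in which the tool goes at most 62.5 mm and 10.7 degrees, less where a joint would pass 70% of its speed; a pose out of reach is approached as far as the arm can. A call is refused whole if a number of a shift passes 6.25 or a number of a turn 10.7, either way. A call with a gripper value outside its range is refused whole. The fingers move at their own pace and stop on an object; the grip force is fixed at half the most. Time passes only in rows, so rows that do not move let the fingers close. It gives the time, the measured TCP pose, the force and the opening at its end, in the units of the state.
- ctrl.get_obs(): the state, without advancing time (a new reading comes with each control period).
- ctrl.camera(name): name is "scene" or "top" or "wrist"; returns a dict with "img" (384x512x3 uint8, red, green, blue), "fx", "fy", "cx", "cy" (pixels), "D" ([k1, k2, p1, p2, k3] as OpenCV has them; the pictures are not rectified), "world_from_camera" (4x4, takes a point from camera to world coordinates); the wrist camera has in their place "tool_from_camera" (4x4, takes a point from camera to tool coordinates, whose origin is the TCP and whose axes are the tool frame's). Camera axes: x right, y up, looking along -z (the intrinsics and any distortion apply to the point x, -y, -z); pixel columns grow to the right and rows downward; lengths in m; the calibration is good to about 2 mm. A picture is of the moment at which its call begins: read the wrist's pose just before it. There is no depth.
- ctrl.hand_in(): hands the job in, once; it reports no verdict.
The state is a dict: "time_s": time; "q": joint angles; "dq": joint speeds; "joint_efforts": joint torques, N m; "eef_pos": TCP position; "eef_rot": TCP orientation; "wrist_force": force on the tool from outside, world axes, zero at the start; "torque": the same for the moment, N m; "opening": opening from 0.0 (shut) to 1.0 (fully open).
Only numpy, scipy, OpenCV 4.12 (cv2) and the standard library are available. Lean on these libraries where they do the work, as an engineer would, in place of code of your own. Each camera call takes 0.05 s, during which the arm holds its last target. There are 200 camera calls.

## Task

Only one of the three aluminium pole sleeves on the wooden rack has a bush that clears the gauge pin, and it cannot be told from outside. Lay a sleeve in the gauge's vee and slide it gently onto the pin to try it, never forcing one that binds: leave the sleeve that goes fully home on the pin, right up against the collar, and put the two that do not fit in the grey metal reject tray. Leave the other things on the bench where they are.

Things in the scene. Friction and masses are not known exactly. Their poses are not given: they have to be found in the camera images.
- sleeve_a: Pole joining sleeve, lying level: aluminium tube 60 mm long, 34 mm outside, 60 to 95 g; rolled-in ends with 24 mm mouths; a black plastic bush floats inside (0.5 mm end play). Origin at the middle of the tube, on its axis; x along the tube, both ends alike. The three look the same; which one has the good bush, and its place on the rack, change from start to start.
- sleeve_b: Pole joining sleeve, lying level: aluminium tube 60 mm long, 34 mm outside, 60 to 95 g; rolled-in ends with 24 mm mouths; a black plastic bush floats inside (0.5 mm end play). Origin at the middle of the tube, on its axis; x along the tube, both ends alike. The three look the same; which one has the good bush, and its place on the rack, change from start to start.
- sleeve_c: Pole joining sleeve, lying level: aluminium tube 60 mm long, 34 mm outside, 60 to 95 g; rolled-in ends with 24 mm mouths; a black plastic bush floats inside (0.5 mm end play). Origin at the middle of the tube, on its axis; x along the tube, both ends alike. The three look the same; which one has the good bush, and its place on the rack, change from start to start.
- gauge: Bench gauge, fixed: grey base plate 180 x 80 x 12 mm (x from -85 to 95). On it a dark steel vee rail, 28 mm wide (a sleeve overhangs it), x = -72 to 55, its 45 degree faces carrying a sleeve with its axis 50 mm above the mat, its top edges 10 mm below that axis. At +x a grey headstock 30 x 56 mm, 74 mm high (86 with its screw), x = 60 to 90. Origin on the mat, below the pin's axis.
- gauge_pin: Level steel gauge pin, fixed to the headstock; origin at the middle of its nose: 22 mm diameter, nose bevelled to 16 mm, pointing to -x over the rail, coaxial with a sleeve lying in the vee. It runs 44.5 mm along +x to the face of a 32 mm wide collar at its root. The pin is shorter than a sleeve, so the sleeve's rear end always stays free to push.
- gauge_lay (a point): Where the middle of a sleeve lies when laid in the vee clear of the pin (front end 11 mm before the nose): on the pin's axis, 50 mm above the mat, 55.5 mm before gauge_home. Its x axis is the sliding direction, towards the collar. Sleeves slide freely in the vee under about 1 N.
- gauge_home (a point): Where the middle of a sleeve lies when it is fully home, its end against the collar: on the pin's axis. A sleeve with a good bush slides on without resistance until it meets the collar. A tight bush is too narrow (18 mm) in its middle, and the sleeve stops dead about 20 mm short of home; it slides back off freely.
- rack: Wooden rack, fixed: plywood board 62 x 200 x 10 mm with three vee cradles 46 mm long and 28 mm wide, 66 mm apart along y, each holding a sleeve along the rack's x with its axis 45 mm above the mat. Origin under its middle, on the mat.
- tray: Reject tray, fixed, grey sheet metal: 180 (x) x 120 (y) x 30 mm high outside, 4 mm walls and floor, open on top. Origin under its middle, on the mat (3 mm above the bench top).
- scissors: Black-handled scissors, about 215 mm long, 10 mm thick, lying flat; bystander. Origin at the pivot.
- tape: Roll of tape, 90 mm wide, 24 mm high, lying flat; bystander. Origin under its middle.
- seam_roller: Seam roller with wooden handle and steel wheel, about 145 mm long, 32 mm high, lying; bystander. Origin near the middle of its length, on the mat; x along its length, towards the wheel.
- clamp: Black spring clamp, about 115 x 50 x 24 mm, lying on its side; bystander. Origin under its middle; x along it.
- die: Small turned steel snap die, 32 mm wide, 40 mm high, standing; bystander. Origin under its middle.
There are look-alikes about, which are no part of the job. What is shaped like the sleeve_c but turquoise is not meant.

How it is judged:
At the end, for the whole second after the job is handed in: One sleeve sits on the gauge pin fully home: its middle within 4 mm of gauge_home and its axis within 0.08 rad of the pin's; the other two lie in the reject tray (their middles over the tray's floor and less than 60 mm above the tray's underside); all three are at rest (((distance between sleeve_a and gauge_home below 0.004 m and angle between the x axis of sleeve_a and the x axis of gauge, either way round below 0.08 rad and linear speed of each of sleeve_a, sleeve_b, sleeve_c below 0.02 m/s and x of sleeve_b in the frame of tray between -0.085 and 0.085 m and y of sleeve_b in the frame of tray between -0.055 and 0.055 m and z of sleeve_b in the frame of tray between 0 and 0.06 m and x of sleeve_c in the frame of tray between -0.085 and 0.085 m and y of sleeve_c in the frame of tray between -0.055 and 0.055 m and z of sleeve_c in the frame of tray between 0 and 0.06 m) or (distance between sleeve_b and gauge_home below 0.004 m and angle between the x axis of sleeve_b and the x axis of gauge, either way round below 0.08 rad and linear speed of each of sleeve_b, sleeve_a, sleeve_c below 0.02 m/s and x of sleeve_a in the frame of tray between -0.085 and 0.085 m and y of sleeve_a in the frame of tray between -0.055 and 0.055 m and z of sleeve_a in the frame of tray between 0 and 0.06 m and x of sleeve_c in the frame of tray between -0.085 and 0.085 m and y of sleeve_c in the frame of tray between -0.055 and 0.055 m and z of sleeve_c in the frame of tray between 0 and 0.06 m) or (distance between sleeve_c and gauge_home below 0.004 m and angle between the x axis of sleeve_c and the x axis of gauge, either way round below 0.08 rad and linear speed of each of sleeve_c, sleeve_a, sleeve_b below 0.02 m/s and x of sleeve_a in the frame of tray between -0.085 and 0.085 m and y of sleeve_a in the frame of tray between -0.055 and 0.055 m and z of sleeve_a in the frame of tray between 0 and 0.06 m and x of sleeve_b in the frame of tray between -0.085 and 0.085 m and y of sleeve_b in the frame of tray between -0.055 and 0.055 m and z of sleeve_b in the frame of tray between 0 and 0.06 m))); the robot touches nothing.
It fails at once if a sleeve was forced: the gauge pin with its collar was loaded with more than 40 N (contact force between gauge_pin and anything else above 40 N).
It fails at once if a bystander (scissors, tape, seam roller, clamp or die) was moved by more than 30 mm (distance of any of scissors, tape, seam_roller, clamp, die from where it was at the start of the episode above 0.03 m).
It also fails if it takes over 72 s, if anything falls off the work surface, if the arm or the gripper's body presses on something with over 40 N, if the wrist force passes 120 N, or if a joint passes its speed limit or range.

## Working session

There is one attempt and no reset: what is moved stays moved. The work goes in short steps, Python scripts to look and compute and a tool call to move; the robot and the scene stay as the last step left them, time stands still between calls to the robot, and variables do not carry over. Pictures are saved under pics/ and viewed, about 8 in all and at most 12, crops included, and the job is handed in when it is done.

Besides the shell and the picture viewer there is one more tool, called by a JSON object that holds its "api" and its "payload". move_arm: Moves the arm, as the interface text tells. Its arguments: {"type":"object","properties":{"moves":{"type":"array","items":{"type":"object","properties":{"gripper":{"type":"number"},"x":{"type":"number"},"y":{"type":"number"},"z":{"type":"number"},"roll":{"type":"number"}}}}},"required":["moves"]}

```bash
mkdir -p pics; cat > h.py <<'E'
import numpy as np, cv2
from scipy.spatial.transform import Rotation as R
from bench import ctrl
def tool():
    o=ctrl.get_obs(); T=np.eye(4); q=o["eef_rot"]; T[:3,:3]=R.from_quat([q[1],q[2],q[3],q[0]]).as_matrix(); T[:3,3]=o["eef_pos"]; return T
def cam(n):
    T=tool(); c=ctrl.camera(n)
    c["T"]=T@np.array(c["tool_from_camera"]) if n=="wrist" else np.array(c["world_from_camera"])
    c["K"]=np.array([[c["fx"],0,c["cx"]],[0,c["fy"],c["cy"]],[0,0,1.]]); c["D"]=np.array(c["D"],float); return c
def rays(c,uv):
    p=cv2.undistortPoints(np.array(uv,float).reshape(-1,1,2),c["K"],c["D"]).reshape(-1,2)
    d=np.c_[p[:,0],-p[:,1],-np.ones(len(p))]@c["T"][:3,:3].T
    return c["T"][:3,3],d
def onz(c,uv,z):
    o,d=rays(c,uv); return o+d*((z-o[2])/d[:,2])[:,None]
def proj(c,P):
    P=(np.atleast_2d(P)-c["T"][:3,3])@c["T"][:3,:3]
    return cv2.projectPoints(P*[1,-1,-1],np.zeros(3),np.zeros(3),c["K"],c["D"])[0].reshape(-1,2)
def tri(c1,u1,c2,u2):
    o1,d1=rays(c1,u1);o2,d2=rays(c2,u2);out=[]
    for a,b in zip(d1,d2):
        s=np.linalg.lstsq(np.c_[a,-b],o2-o1,rcond=None)[0];p,q=o1+s[0]*a,o2+s[1]*b
        out.append(np.r_[(p+q)/2,np.linalg.norm(p-q)])
    return np.array(out)
def save(c,f): cv2.imwrite(f,c["img"][:,:,::-1])
E
python3 - <<'E'
from h import *
import pickle
o=ctrl.get_obs(); print(o)
C={n:cam(n) for n in("scene","top","wrist")}
for n in C: save(C[n],f"pics/{n}0.png"); print(n,C[n]["T"].round(3).tolist(),C[n]["fx"],C[n]["D"])
pickle.dump(C,open("c0.pkl","wb"))
E
```

```text
{'time_s': 0.0, 'q': array([ 9.97687571e-01,  1.81545872e-01,  1.60798698e+00, -1.08567566e-06,
        1.35376596e+00, -2.06264726e-01]), 'dq': array([-2.20505585e-04, -3.18373055e-04, -3.63684921e-04, -9.91321714e-05,
       -2.26164042e-04,  4.24244272e-04]), 'joint_efforts': array([ 6.05646583e-04, -4.44853055e+01, -3.51358116e+01,  1.07265837e-04,
        8.68485309e-03,  9.66248138e-06]), 'eef_pos': array([0.20606663, 0.53654732, 0.40379133]), 'eef_rot': array([ 3.29320006e-04,  8.24217820e-01,  5.66272246e-01, -7.86948776e-04]), 'wrist_force': array([-0.23649189, -0.46999654, -0.1168413 ]), 'torque': array([0.0353421 , 0.00271228, 0.05298859]), 'opening': 1.0002980411574338}
scene [[-0.837, -0.34, 0.43, 1.086], [0.547, -0.499, 0.672, 1.038], [-0.014, 0.797, 0.603, 0.813], [0.0, 0.0, 0.0, 1.0]] 347.550159218981 [-0.09026536  0.          0.          0.          0.        ]
top [[-0.028, 0.998, -0.053, 0.487], [-1.0, -0.028, 0.007, 0.172], [0.006, 0.054, 0.999, 1.159], [0.0, 0.0, 0.0, 1.0]] 352.9827528531924 [-0.09532374  0.          0.          0.          0.        ]
wrist [[0.358, -0.885, -0.297, 0.129], [0.934, 0.339, 0.115, 0.566], [-0.001, -0.318, 0.948, 0.374], [0.0, 0.0, 0.0, 1.0]] 283.23528795301723 [0.00978012 0.         0.         0.         0.        ]
```

View pics/scene0.png

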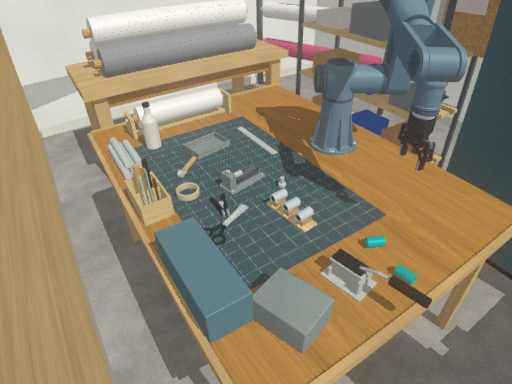

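View pics/top0.png

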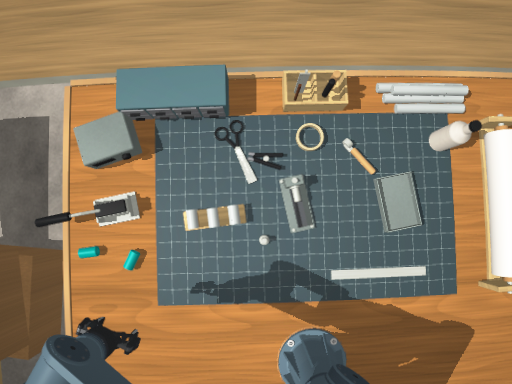

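Scene: the rack with three sleeves is at (291,207), the gauge at (241,177) and the tray at (207,143). Top view: rack (215,217), gauge (297,203), tray (398,202), die (264,240). The wrist view comes later; next is a zoom of the top view.

```bash
python3 - <<'E'
from h import *
import pickle
C=pickle.load(open("c0.pkl","rb"))
im=C["top"]["img"][165:265,175:435,::-1]
cv2.imwrite("pics/topz.png",cv2.resize(im,None,fx=3,fy=3,interpolation=cv2.INTER_CUBIC))
c=C["top"]
print(onz(c,[[193,217],[214,217],[236,215],[215,217]],.045).round(3))
print("gauge",onz(c,[[297,203]],.03).round(3),"tray",onz(c,[[398,202]],.02).round(3),"die",onz(c,[[264,240]],.02).round(3))
E
```

```text
[[0.486 0.368 0.045]
 [0.484 0.302 0.045]
 [0.489 0.232 0.045]
 [0.484 0.299 0.045]]
gauge [[0.522 0.037 0.03 ]] tray [[ 0.516 -0.299  0.02 ]] die [[0.406 0.146 0.02 ]]
```

View pics/topz.png

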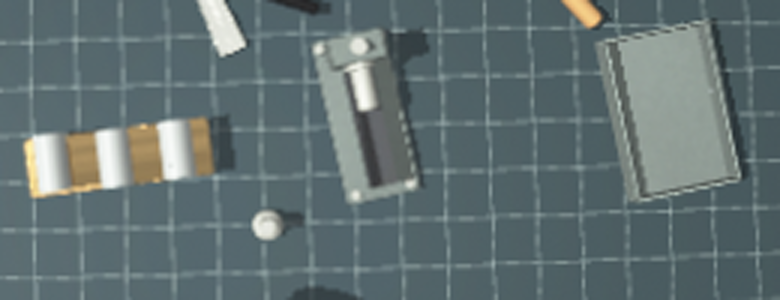

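Zoomed top view: sleeves at about (52,162), (114,157) and (176,150), pin at (367,88) pointing down towards -x, and the tray spanning (600..740, 20..200). The arm goes over the rack and gauge for close views.

{"api": "move_arm", "payload": {"moves": [{"x": -3.6,"y": 5.0,"gripper": 100},{"x": -3.6,"y": 5.0},{"x": -3.6,"y": 5.0},{"x": -3.6,"y": 5.0},{"x": -3.6,"y": 5.0}]}}

```text
validation failed for argument at $.mo...
```

{"api": "move_arm", "payload": {"moves": [{"x": -3.6,"y": 5.0,"gripper": 60},{"x": -3.6,"y": 5.0},{"roll": -9.3},{"roll": -9.3},{"roll": -9.3}]}}

```text
validation failed for argument at $.mo...
```

{"api": "move_arm", "payload": {"moves": [{"gripper": 60},{}]}}

```text
validation failed for argument at $.mo...
```

```bash
python3 - <<'E'
from h import *
import pickle
c=cam("wrist"); save(c,"pics/w1.png"); pickle.dump(c,open("w1.pkl","wb")); o=ctrl.get_obs(); print(o["eef_pos"],o["eef_rot"],o["time_s"],o["opening"])
E
```

```text
[0.20611741 0.53664419 0.40413259] [ 2.11110492e-04  8.24206745e-01  5.66288756e-01 -4.90802424e-04] 0.2 0.9971355127137103
```

View pics/w1.png

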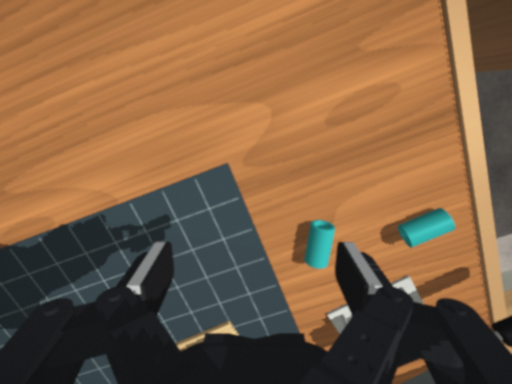

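The move rows need every field. The wrist view shows the turquoise decoys at (320,245) and (427,227), with the fingers filling the lower half, so objects are best seen on the tool's -y side.

{"api": "move_arm", "payload": {"moves": [{"x": -2.0,"y": 5.2,"z": 0,"roll": 0,"gripper": 60},{"x": -2.0,"y": 5.2,"z": 0,"roll": 0,"gripper": 60},{"x": -2.0,"y": 5.2,"z": 0,"roll": 0,"gripper": 60},{"x": -2.0,"y": 5.2,"z": 0,"roll": 0,"gripper": 60},{"x": -2.0,"y": 5.2,"z": 0,"roll": 0,"gripper": 60}]}}

```text
time_s: 0.82
eef_pos: [0.4141, 0.3488, 0.4046]
eef_rot: [-0.0, 0.824, 0.566, 0.0]
wrist_force: [-0.9, 0.8, 0.3]
opening: 0.601
```

{"api": "move_arm", "payload": {"moves": [{"x": -2.0,"y": 5.2,"z": 0,"roll": 0,"gripper": 60},{"x": -2.0,"y": 5.2,"z": 0,"roll": 0,"gripper": 60},{"x": -2.0,"y": 5.2,"z": 0,"roll": 0,"gripper": 60},{"x": -2.0,"y": 5.2,"z": 0,"roll": 0,"gripper": 60},{"x": 0,"y": 0,"z": 0,"roll": -9.3,"gripper": 60}]}}

```text
time_s: 1.45
eef_pos: [0.581, 0.1976, 0.4041]
eef_rot: [0.0, 0.776, 0.631, -0.0]
wrist_force: [-0.7, 0.9, -0.8]
opening: 0.601
```

{"api": "move_arm", "payload": {"moves": [{"x": 0,"y": 0,"z": 0,"roll": -9.3,"gripper": 60},{"x": 0,"y": 0,"z": 0,"roll": -9.3,"gripper": 60},{"x": 0,"y": 0,"z": 0,"roll": 0,"gripper": 60}]}}

```text
time_s: 1.82
eef_pos: [0.5785, 0.2008, 0.4044]
eef_rot: [-0.0, 0.664, 0.748, -0.0]
wrist_force: [-0.1, 0.8, 0.9]
opening: 0.602
```

```bash
python3 - <<'E'
from h import *
import pickle
c=cam("wrist"); save(c,"pics/w2.png"); pickle.dump(c,open("w2.pkl","wb")); o=ctrl.get_obs(); print(o["eef_pos"],tool()[:3,:2],o["time_s"],o["opening"])
E
```

```text
[0.57847337 0.20088784 0.4044562 ] [[-1.16551460e-01  9.93184572e-01]
 [ 9.93184654e-01  1.16551442e-01]
 [-2.05256445e-05 -4.09388887e-04]] 1.875 0.6000150875656084
```

View pics/w2.png

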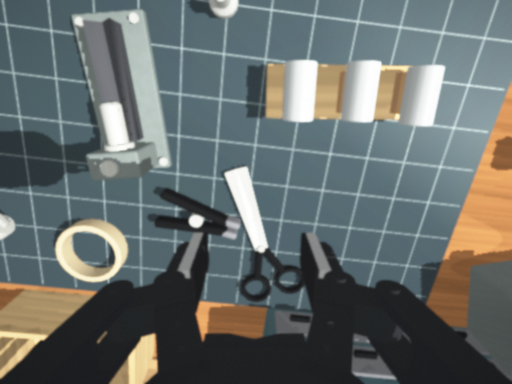

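Wrist view: sleeves at (300,91), (361,91) and (421,95), pin from (108,103) to (118,145), headstock (120,160), die (222,5), scissors, clamp and tape below. Now a second wrist position for triangulation.

{"api": "move_arm", "payload": {"moves": [{"x": 6,"y": 0,"z": 0,"roll": 0,"gripper": 60},{"x": 0,"y": -6,"z": 0,"roll": 0,"gripper": 60},{"x": 0,"y": 0,"z": 0,"roll": 0,"gripper": 60}]}}

```text
time_s: 2.25
eef_pos: [0.5077, 0.2539, 0.4016]
eef_rot: [-0.002, 0.664, 0.748, -0.003]
wrist_force: [0.3, 0.8, -0.6]
opening: 0.599
```

```bash
cat > meas.py <<'E'
from h import *
import pickle
def whites(c,x0=240,y1=220,x1=470):
    im=c["img"].astype(int); m=((im.min(2)>120)&(im.max(2)-im.min(2)<28)).astype(np.uint8)
    m[:, :x0]=0; m[y1:]=0; m[:,x1:]=0
    m=cv2.morphologyEx(m,cv2.MORPH_OPEN,np.ones((7,7)))
    out=[]
    for k in cv2.findContours(m,cv2.RETR_EXTERNAL,cv2.CHAIN_APPROX_NONE)[0]:
        if cv2.contourArea(k)>800: out.append(cv2.minAreaRect(k))
    return sorted(out,key=lambda r:r[0][0])
def ends(r):
    b=cv2.boxPoints(r); b=b[np.argsort(b[:,1])]; return [b[:2].mean(0),b[2:].mean(0)]
E
python3 - <<'E'
from meas import *
a=pickle.load(open("w2.pkl","rb")); b=cam("wrist"); save(b,"pics/w3.png"); pickle.dump(b,open("w3.pkl","wb"))
A=whites(a);B=whites(b)
for c in(A,B):
    for r in c: print(np.round(r[0],1),np.round(r[1],1),round(r[2],1))
for r,s in zip(A,B):
    e=tri(a,ends(r),b,ends(s)); m=tri(a,[r[0]],b,[s[0]])
    print(m.round(4),e.round(3).tolist())
E
```

```text
[299.5  90.4] [32.2 63.7] 2.1
[360.6  90.3] [33.9 65.8] 6.3
[434.  113.5] [117.  70.] 90.0
[249. 154.] [56. 18.] 90.0
[301.2 154.1] [30.3 56.4] 2.7
[358.6 158.1] [33.5 56.9] 7.1
[422.1  64.8] [ 97.4 122.4] 18.4
[[0.4905 0.243  0.0443 0.0063]] [[0.459, 0.239, 0.042, 0.007], [0.524, 0.247, 0.045, 0.006]]
[[0.482  0.3031 0.0578 0.0018]] [[0.451, 0.299, 0.059, 0.002], [0.516, 0.308, 0.056, 0.001]]
[[0.4875 0.3754 0.0613 0.022 ]] [[0.445, 0.353, 0.086, 0.002], [0.526, 0.366, 0.1, 0.051]]
```

View pics/w3.png

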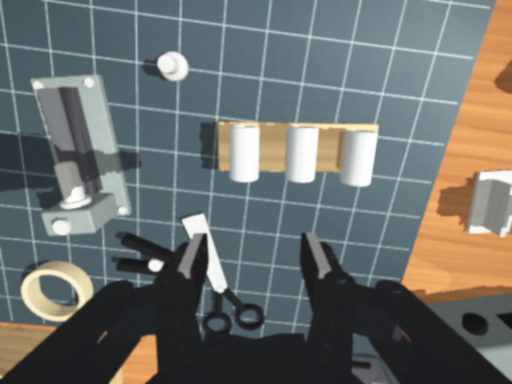

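```bash
python3 - <<'E'
from meas import *
a=pickle.load(open("w2.pkl","rb")); b=pickle.load(open("w3.pkl","rb"))
def boxes(c,cs):
    g=c["img"].min(2); out=[]
    for x,y in cs:
        m=np.zeros(g.shape,np.uint8); im=c["img"].astype(int)
        m[y-45:y+45,x-29:x+29]=((im.min(2)>105)&(im.max(2)-im.min(2)<35))[y-45:y+45,x-29:x+29]
        m=cv2.morphologyEx(m,cv2.MORPH_OPEN,np.ones((5,5)))
        k=max(cv2.findContours(m,0,1)[0],key=cv2.contourArea); out.append(cv2.minAreaRect(k))
    return out
A=boxes(a,[(300,91),(361,91),(422,95)]);B=boxes(b,[(244,154),(301,154),(358,158)])
for r,s in zip(A,B):
    print(np.round(r[0]+r[1],1),np.round(s[0]+s[1],1))
    e=tri(a,ends(r),b,ends(s)); m=tri(a,[r[0]],b,[s[0]])
    print(m.round(4),e.round(3).tolist())
# gauge: bright screws / pin
for c,box in((a,(65,0,180,185)),(b,(20,65,140,240))):
    x0,y0,x1,y1=box; im=c["img"][y0:y1,x0:x1]
    m=(im.min(2)>170).astype(np.uint8)
    n,l,s,ce=cv2.connectedComponentsWithStats(m)
    print([(np.round(ce[i]+[x0,y0],1).tolist(),s[i].tolist()) for i in range(1,n) if s[i,4]>8])
v=[cv2.resize(c["img"][y:y+190,x:x+130,::-1],None,fx=3,fy=3,interpolation=cv2.INTER_CUBIC) for c,x,y in((a,60,0),(b,15,60))]
cv2.imwrite("pics/g.png",np.hstack(v))
E
```

```text
[299.6  90.4  33.4  65.5] [244.  153.5  57.   30. ]
[[0.4896 0.2393 0.056  0.0014]] [[0.458, 0.236, 0.054, 0.002], [0.523, 0.243, 0.057, 0.001]]
[365.   90.5  89.   48. ] [301.3 154.4  31.2  57.4]
[[0.4814 0.3025 0.0685 0.0012]] [[0.447, 0.291, 0.086, 0.009], [0.522, 0.313, 0.057, 0.014]]
[421.5  94.5  89.   57. ] [363.5 149.   41.9  77.7]
[[0.4752 0.3906 0.0138 0.0019]] [[0.426, 0.391, -0.007, 0.006], [0.522, 0.388, 0.04, 0.01]]
[([144.7, 82.7], [51, 11, 54, 156, 3051]), ([78.3, 20.3], [9, 16, 10, 10, 84]), ([115.1, 127.3], [35, 102, 35, 50, 1056]), ([122.0, 156.7], [25, 152, 49, 11, 234])]
[([95.9, 113.9], [50, 11, 45, 77, 1531]), ([38.1, 84.6], [13, 15, 13, 10, 93]), ([115.8, 190.4], [81, 107, 28, 43, 578]), ([75.6, 198.6], [41, 121, 30, 23, 388]), ([70.5, 223.1], [24, 146, 51, 24, 859])]
```

View pics/g.png

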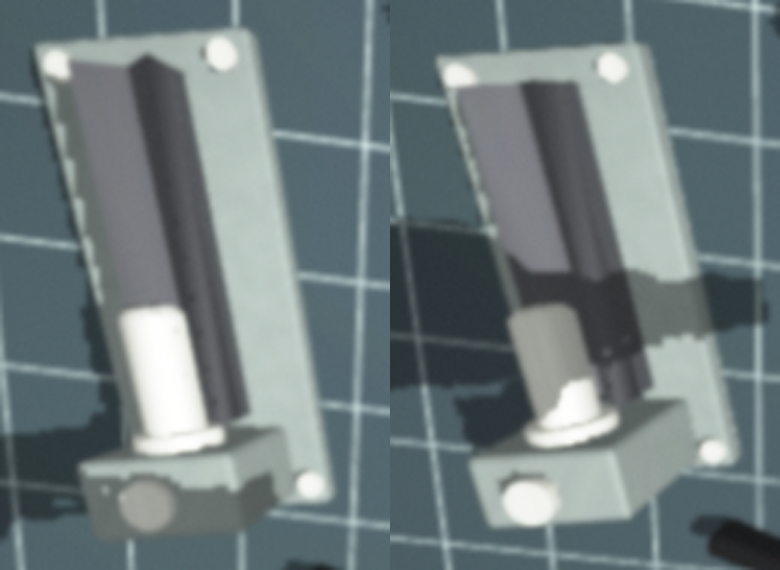

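Zooms of both views: pin nose at zoomed (153,308) left and (543,310) right, collar ring at (178,437) and (573,428), base screws at (57,63), (221,54), (310,484) and (460,75), (612,67), (712,451).

```bash
python3 - <<'E'
from meas import *
a=pickle.load(open("w2.pkl","rb")); b=pickle.load(open("w3.pkl","rb"))
def boxes(c,cs):
    out=[]
    for x,y in cs:
        im=c["img"].astype(int); m=np.zeros(im.shape[:2],np.uint8); s=np.s_[y-42:y+42,x-24:x+24]
        m[s]=((im.min(2)>115)&(im[...,0]-im[...,2]<14))[s]
        m=cv2.morphologyEx(m,cv2.MORPH_OPEN,np.ones((9,9)))
        k=max(cv2.findContours(m,0,1)[0],key=cv2.contourArea); out.append(cv2.minAreaRect(k))
    return out
A=boxes(a,[(300,91),(361,91),(422,95)]);B=boxes(b,[(244,154),(301,154),(358,158)])
for r,s in zip(A,B):
    print(np.round(r[0]+r[1],1),np.round(s[0]+s[1],1))
    e=tri(a,ends(r),b,ends(s)); m=tri(a,[r[0]],b,[s[0]])
    print(m.round(4),e.round(3).tolist())
    for c,q in((a,r),(b,s)):
        e=onz(c,ends(q),.048); d=(e[1]-e[0])[:2]; print("  z48:",e.mean(0).round(4),"len",np.linalg.norm(d).round(4),"ang",np.degrees(np.arctan2(d[1],d[0])).round(2))
pa=np.array([[57,63],[221,54],[310,484],[153,308],[178,437],[175,432]])/3.+[60,0]
pb=np.array([[70,75],[222,67],[322,451],[153,310],[183,428],[178,415]])/3.+[15,60]
print(tri(a,pa,b,pb).round(4))
for c,p in((a,pa),(b,pb)):
    print("scr",onz(c,p[:3],.018).round(4).tolist()); print("pin",onz(c,p[3:],.053).round(4).tolist())
E
```

```text
[299.6  90.4  31.4  63.9] [244. 154.  56.  28.]
[[0.4896 0.2392 0.0577 0.0018]] [[0.459, 0.236, 0.056, 0.002], [0.522, 0.243, 0.059, 0.001]]
  z48: [0.49   0.2401 0.048 ] len 0.0657 ang 7.19
  z48: [0.4932 0.24   0.048 ] len 0.0659 ang 6.26
[360.6  90.3  33.2  66.2] [301.2 154.4  29.5  55.9]
[[0.4822 0.3029 0.0585 0.0021]] [[0.451, 0.299, 0.06, 0.003], [0.516, 0.308, 0.056, 0.001]]
  z48: [0.4823 0.3059 0.048 ] len 0.0676 ang 7.45
  z48: [0.4857 0.3059 0.048 ] len 0.0657 ang 6.57
[421.5  94.5  83.   47. ] [359.  158.4  32.7  56.7]
[[0.4788 0.3681 0.0582 0.0024]] [[0.445, 0.354, 0.072, 0.013], [0.518, 0.38, 0.052, 0.009]]
  z48: [0.4795 0.3731 0.048 ] len 0.0876 ang 17.65
  z48: [0.4824 0.3734 0.048 ] len 0.0667 ang 6.93
[[ 4.462e-01 -1.060e-02  1.550e-02  8.000e-04]
 [ 4.359e-01  5.000e-02  1.750e-02  1.000e-04]
 [ 5.938e-01  8.570e-02  2.020e-02  2.000e-04]
 [ 5.258e-01  3.960e-02  5.580e-02  3.000e-04]
 [ 5.711e-01  4.930e-02  6.000e-02  1.500e-03]
 [ 5.710e-01  4.250e-02  4.970e-02  1.000e-03]]
scr [[0.4463, -0.0095, 0.018], [0.4359, 0.0501, 0.018], [0.5943, 0.085, 0.018]]
pin [[0.526, 0.0381, 0.053], [0.5723, 0.0455, 0.053], [0.5705, 0.0444, 0.053]]
scr [[0.4462, -0.0084, 0.018], [0.4359, 0.0503, 0.018], [0.5949, 0.0849, 0.018]]
pin [[0.5268, 0.0379, 0.053], [0.5747, 0.0457, 0.053], [0.5693, 0.0441, 0.053]]
```

{"api": "move_arm", "payload": {"moves": [{"x": -1.2,"y": -2.0,"z": 0,"roll": 0,"gripper": 60},{"x": 0,"y": 0,"z": 5.5,"roll": 0,"gripper": 60},{"x": 0,"y": 0,"z": 4.5,"roll": 0,"gripper": 60},{"x": 0,"y": 0,"z": 0,"roll": 0,"gripper": 60}]}}

```text
time_s: 2.8
eef_pos: [0.4929, 0.2383, 0.3021]
eef_rot: [-0.002, 0.664, 0.747, -0.002]
wrist_force: [-0.9, 0.1, 1.0]
opening: 0.601
```

```bash
python3 - <<'E'
from meas import *
a=pickle.load(open("w2.pkl","rb")); b=pickle.load(open("w3.pkl","rb"))
A=np.array([[183,72],[248,415],[72,65]])/3.+[60,0]; B=np.array([[188,83],[260,385],[68,85]])/3.+[15,60]
print(tri(a,A,b,B).round(4)); 
for c,p in((a,A),(b,B)):
    e=onz(c,p,.043); d=e[1]-e[0]; print(e.round(4).tolist(),np.degrees(np.arctan2(d[1],d[0])))
c=cam("wrist"); pickle.dump(c,open("w4.pkl","wb")); save(c,"pics/w4.png"); print(tool()[:3,3])
E
```

```text
[[4.435e-01 3.570e-02 1.660e-02 5.000e-04]
 [5.683e-01 5.700e-02 1.410e-02 9.000e-04]
 [4.489e-01 7.400e-03 4.060e-02 1.700e-03]]
[[0.4472, 0.047, 0.043], [0.5628, 0.0681, 0.043], [0.4498, 0.0095, 0.043]] 10.374252757019722
[[0.4422, 0.0514, 0.043], [0.5565, 0.0718, 0.043], [0.4483, 0.0083, 0.043]] 10.112994853586567
[0.49395827 0.23872822 0.30467821]
```

View pics/w4.png

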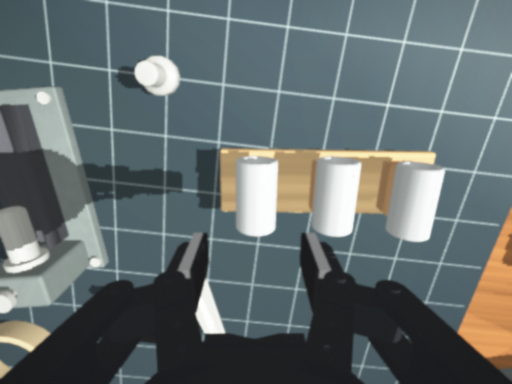

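Sleeve 1 is at (256,197), centred between the fingers (200..312). Descend and grip.

{"api": "move_arm", "payload": {"moves": [{"x": 0,"y": -0.4,"z": 5.2,"roll": 0,"gripper": 60},{"x": 0,"y": 0,"z": 5.2,"roll": 0,"gripper": 60},{"x": 0,"y": 0,"z": 0,"roll": 0,"gripper": 60}]}}

```text
time_s: 3.22
eef_pos: [0.4891, 0.2382, 0.1995]
eef_rot: [-0.001, 0.664, 0.748, -0.002]
wrist_force: [-0.2, -0.3, 0.7]
opening: 0.605
```

{"api": "move_arm", "payload": {"moves": [{"x": 0,"y": 0,"z": 0,"roll": 0,"gripper": 30},{"x": 0,"y": 0,"z": 0,"roll": 0,"gripper": 30},{"x": 0,"y": 0,"z": 0,"roll": 0,"gripper": 30}]}}

```text
time_s: 3.6
eef_pos: [0.491, 0.2391, 0.2042]
eef_rot: [0.002, 0.663, 0.748, 0.003]
wrist_force: [-1.3, 0.9, 8.4]
opening: 0.385
```

{"api": "move_arm", "payload": {"moves": [{"x": 0,"y": 0,"z": -4,"roll": 0,"gripper": 30},{"x": 0,"y": 0,"z": -5,"roll": 0,"gripper": 30},{"x": 0,"y": 0,"z": 0,"roll": 0,"gripper": 30}]}}

```text
time_s: 3.98
eef_pos: [0.4918, 0.2391, 0.2973]
eef_rot: [0.004, 0.663, 0.748, 0.005]
wrist_force: [-0.7, -0.1, -1.1]
opening: 0.384
```

```bash
cat > go.py <<'E'
# usage: go.py x y -> shift of the TCP in tool axes, cm
from h import *
import sys
T=tool(); d=np.array([float(sys.argv[1])-T[0,3],float(sys.argv[2])-T[1,3],0])
t=T[:3,:3].T@d*100; o=ctrl.get_obs()
print("pos",T[:3,3].round(4),"yaw of tool y",np.degrees(np.arctan2(T[1,1],T[0,1])).round(2),"shift cm",t.round(2),"F",o["wrist_force"].round(1),"op",round(o["opening"],3),o["time_s"])
E
python3 go.py .4857 .0297
```

```text
pos [0.4918 0.2391 0.2973] yaw of tool y 6.89 shift cm [-20.71  -3.11  -0.06] F [-0.7 -0.1 -1.1] op 0.384 3.975
```

{"api": "move_arm", "payload": {"moves": [{"x": -5.2,"y": -0.8,"z": 0,"roll": 0,"gripper": 30},{"x": -5.2,"y": -0.8,"z": 0,"roll": 0,"gripper": 30},{"x": -5.2,"y": -0.8,"z": 0,"roll": 0,"gripper": 30},{"x": -5.1,"y": -0.7,"z": 0,"roll": 0,"gripper": 30},{"x": 0,"y": 0,"z": 0,"roll": -3.4,"gripper": 30}]}}

```text
time_s: 4.6
eef_pos: [0.4835, 0.026, 0.2912]
eef_rot: [0.001, 0.642, 0.766, -0.0]
wrist_force: [-0.4, 1.1, -1.1]
opening: 0.39
```

{"api": "move_arm", "payload": {"moves": [{"x": 0,"y": 0,"z": 2.5,"roll": 0,"gripper": 30},{"x": 0,"y": 0,"z": 0,"roll": 0,"gripper": 30}]}}

```text
time_s: 4.85
eef_pos: [0.4824, 0.0291, 0.2645]
eef_rot: [-0.001, 0.641, 0.767, -0.001]
wrist_force: [-0.3, -0.6, -0.1]
opening: 0.386
```

```bash
python3 go.py .4857 .0297; python3 - <<'E'
from h import *
import pickle
c=cam("wrist"); pickle.dump(c,open("w5.pkl","wb")); save(c,"pics/w5.png")
E
```

```text
pos [0.4824 0.0291 0.2645] yaw of tool y 10.25 shift cm [-0.    0.33 -0.  ] F [-0.3 -0.6 -0.1] op 0.386 4.85
```

View pics/w5.png

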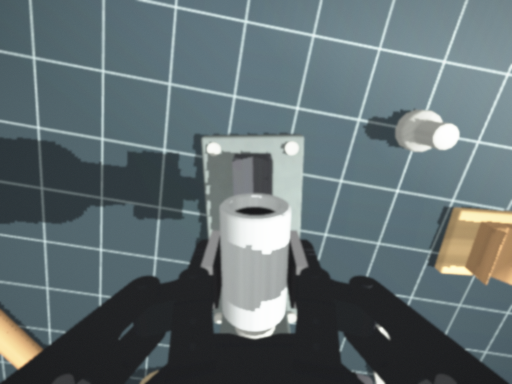

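The sleeve is held centred at (256,265) over the rail. Rear screws are at (214,149) and (291,149), and the yaw looks aligned. Next the lateral offset.

```bash
python3 - <<'E'
from h import *
import pickle
c=pickle.load(open("w5.pkl","rb")); T=tool()
im=c["img"]
P=onz(c,[[214,149],[291,149]],.018); Q=onz(c,[[203,140],[304,136]],.015)
S=onz(c,[[256,203],[219,203],[291,203]],.1095)
for n,p in(("scr",P),("plate",Q),("sleeve rear",S)): print(n,((p-T[:3,3])@T[:3,:3]*1000).round(1).tolist(), p.round(4).tolist())
# plate edges & screws automatically
g=cv2.cvtColor(im,cv2.COLOR_RGB2GRAY)
for r in(160,170,180): print(r,g[r,195:312:2].tolist())
E
```

```text
scr [[-30.8, -41.8, 247.5], [28.5, -41.8, 247.5]] [[0.4469, -0.0085, 0.018], [0.4363, 0.0499, 0.018]]
plate [[-39.5, -48.2, 250.5], [38.5, -51.3, 250.5]] [[0.4421, -0.0181, 0.015], [0.4252, 0.0581, 0.015]]
sleeve rear [[1.0, -33.5, 156.0], [-16.6, -33.5, 156.0], [17.6, -33.5, 156.0]] [[0.4496, 0.0243, 0.1095], [0.4528, 0.007, 0.1095], [0.4467, 0.0406, 0.1095]]
160 [69, 61, 62, 71, 140, 190, 159, 116, 113, 114, 113, 112, 113, 113, 114, 114, 113, 112, 108, 93, 104, 114, 117, 119, 124, 128, 128, 127, 121, 85, 71, 70, 72, 71, 69, 66, 63, 68, 96, 174, 199, 199, 199, 198, 199, 199, 200, 200, 200, 198, 201, 202, 203, 201, 157, 113, 110, 111, 112]
170 [96, 66, 61, 61, 111, 165, 155, 123, 113, 113, 112, 113, 114, 113, 113, 113, 112, 112, 114, 124, 128, 127, 128, 128, 128, 128, 129, 129, 123, 90, 71, 70, 71, 71, 70, 70, 69, 69, 88, 166, 200, 202, 203, 202, 203, 203, 204, 203, 203, 204, 204, 204, 204, 202, 140, 111, 110, 110, 110]
180 [59, 59, 60, 60, 84, 164, 162, 116, 113, 113, 114, 115, 113, 114, 113, 112, 114, 111, 112, 122, 127, 128, 129, 129, 129, 129, 128, 127, 121, 90, 71, 70, 71, 72, 70, 69, 66, 69, 95, 176, 199, 200, 202, 202, 202, 200, 202, 202, 204, 203, 203, 202, 204, 191, 128, 110, 108, 108, 109]
```

{"api": "move_arm", "payload": {"moves": [{"x": -0.15,"y": 0,"z": 2.5,"roll": 0,"gripper": 30},{"x": 0,"y": 0,"z": 2.5,"roll": 0,"gripper": 30},{"x": 0,"y": 0,"z": 0,"roll": 0,"gripper": 30}]}}

```text
time_s: 5.28
eef_pos: [0.4831, 0.0281, 0.2151]
eef_rot: [-0.001, 0.641, 0.768, -0.001]
wrist_force: [-0.4, 0.0, -2.0]
opening: 0.383
```

{"api": "move_arm", "payload": {"moves": [{"x": 0,"y": 0,"z": 0.4,"roll": 0,"gripper": 30},{"x": 0,"y": 0,"z": 0,"roll": 0,"gripper": 30}]}}

```text
time_s: 5.52
eef_pos: [0.4845, 0.028, 0.2132]
eef_rot: [0.001, 0.641, 0.768, 0.001]
wrist_force: [-1.1, 2.2, 1.6]
opening: 0.385
```

```bash
python3 go.py .4857 .0297
```

```text
pos [0.4845 0.028  0.2132] yaw of tool y 10.29 shift cm [0.14 0.15 0.  ] F [-1.1  2.2  1.6] op 0.385 5.525
```

{"api": "move_arm", "payload": {"moves": [{"x": 0,"y": 0,"z": 0.2,"roll": 0,"gripper": 30},{"x": 0,"y": 0,"z": 0,"roll": 0,"gripper": 60},{"x": 0,"y": 0,"z": 0,"roll": 0,"gripper": 60},{"x": 0,"y": 0,"z": -3,"roll": 0,"gripper": 60},{"x": 0,"y": 0,"z": -3,"roll": 0,"gripper": 60}]}}

```text
time_s: 6.15
eef_pos: [0.4835, 0.0277, 0.2702]
eef_rot: [-0.0, 0.641, 0.768, -0.0]
wrist_force: [0.2, -0.1, 1.2]
opening: 0.6
```

{"api": "move_arm", "payload": {"moves": [{"x": 0,"y": -5.2,"z": 0,"roll": 0,"gripper": 0},{"x": 0,"y": 0,"z": 0,"roll": 0,"gripper": 0},{"x": 0,"y": 0,"z": 0,"roll": 0,"gripper": 0},{"x": 0,"y": 0,"z": 0,"roll": 0,"gripper": 0},{"x": 0,"y": 0,"z": 0,"roll": 0,"gripper": 0}]}}

```text
time_s: 6.78
eef_pos: [0.4332, 0.0184, 0.2698]
eef_rot: [0.0, 0.641, 0.768, 0.0]
wrist_force: [-0.7, 0.4, -0.9]
opening: -0.001
```

```bash
python3 go.py .4857 .0297; python3 - <<'E'
from h import *
import pickle
c=cam("top"); pickle.dump(c,open("t1.pkl","wb")); c=cam("scene"); pickle.dump(c,open("s1.pkl","wb"))
cv2.imwrite("pics/s1.png",np.hstack([cv2.resize(c["img"][150:220,200:330,::-1],None,fx=4,fy=4,interpolation=cv2.INTER_CUBIC)]))
E
```

```text
pos [0.4332 0.0184 0.2698] yaw of tool y 10.29 shift cm [0.17 5.37 0.  ] F [-0.7  0.4 -0.9] op -0.001 6.775
```

View pics/s1.png

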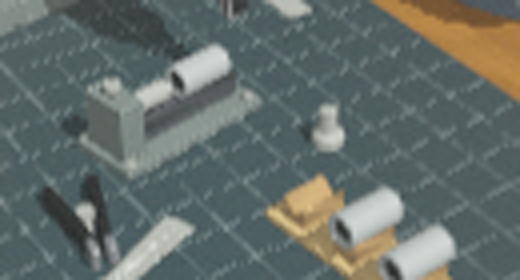

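The sleeve lies level in the vee behind the pin ((200,70) in the zoom). Push gently from behind with shut fingers.

{"api": "move_arm", "payload": {"moves": [{"x": 0,"y": 0,"z": 2.6,"roll": 0,"gripper": 0},{"x": 0,"y": 0,"z": 2.5,"roll": 0,"gripper": 0},{"x": 0,"y": 0,"z": 0,"roll": 0,"gripper": 0}]}}

```text
time_s: 7.25
eef_pos: [0.4316, 0.0187, 0.2171]
eef_rot: [-0.002, 0.641, 0.768, -0.001]
wrist_force: [-0.3, 0.0, 0.3]
opening: 0.003
```

{"api": "move_arm", "payload": {"moves": [{"x": 0,"y": 0.6,"z": 0,"roll": 0,"gripper": 0},{"x": 0,"y": 0.6,"z": 0,"roll": 0,"gripper": 0},{"x": 0,"y": 0.6,"z": 0,"roll": 0,"gripper": 0},{"x": 0,"y": 0.6,"z": 0,"roll": 0,"gripper": 0}]}}

```text
time_s: 7.75
eef_pos: [0.4567, 0.0229, 0.2191]
eef_rot: [0.0, 0.641, 0.768, 0.0]
wrist_force: [-1.2, -0.1, 0.4]
opening: 0.002
```

{"api": "move_arm", "payload": {"moves": [{"x": 0,"y": 0.5,"z": 0,"roll": 0,"gripper": 0},{"x": 0,"y": 0.4,"z": 0,"roll": 0,"gripper": 0},{"x": 0,"y": 0.4,"z": 0,"roll": 0,"gripper": 0}]}}

```text
time_s: 8.12
eef_pos: [0.4691, 0.0252, 0.2186]
eef_rot: [-0.0, 0.641, 0.768, -0.0]
wrist_force: [-1.9, -0.1, 0.9]
opening: 0.003
```

```bash
python3 go.py .4857 .0297
```

```text
pos [0.4691 0.0252 0.2186] yaw of tool y 10.29 shift cm [ 0.15  1.72 -0.  ] F [-1.9 -0.1  0.9] op 0.003 8.125
```

{"api": "move_arm", "payload": {"moves": [{"x": 0,"y": 0.2,"z": 0,"roll": 0,"gripper": 0},{"x": 0,"y": 0.2,"z": 0,"roll": 0,"gripper": 0}]}}

```text
time_s: 8.38
eef_pos: [0.4729, 0.0259, 0.2186]
eef_rot: [-0.0, 0.641, 0.768, -0.0]
wrist_force: [-1.2, 0.4, 0.6]
opening: -0.002
```

{"api": "move_arm", "payload": {"moves": [{"x": 0,"y": 0.2,"z": 0,"roll": 0,"gripper": 0},{"x": 0,"y": 0,"z": 0,"roll": 0,"gripper": 0}]}}

```text
time_s: 8.62
eef_pos: [0.475, 0.0262, 0.2187]
eef_rot: [0.0, 0.641, 0.768, 0.0]
wrist_force: [-1.1, 0.2, -0.5]
opening: -0.0
```

{"api": "move_arm", "payload": {"moves": [{"x": 0,"y": 0.2,"z": 0,"roll": 0,"gripper": 0},{"x": 0,"y": 0,"z": 0,"roll": 0,"gripper": 0}]}}

```text
time_s: 8.88
eef_pos: [0.4769, 0.0265, 0.2188]
eef_rot: [0.0, 0.641, 0.768, 0.0]
wrist_force: [0.0, -0.4, 0.3]
opening: 0.003
```

{"api": "move_arm", "payload": {"moves": [{"x": 0,"y": 0.2,"z": 0,"roll": 0,"gripper": 0},{"x": 0,"y": 0,"z": 0,"roll": 0,"gripper": 0}]}}

```text
time_s: 9.12
eef_pos: [0.4789, 0.0269, 0.2187]
eef_rot: [0.0, 0.641, 0.768, 0.0]
wrist_force: [-0.5, 0.3, -0.4]
opening: 0.002
```

{"api": "move_arm", "payload": {"moves": [{"x": 0,"y": 0.15,"z": 0,"roll": 0,"gripper": 0},{"x": 0,"y": 0,"z": 0,"roll": 0,"gripper": 0}]}}

```text
time_s: 9.38
eef_pos: [0.4804, 0.0272, 0.2187]
eef_rot: [0.0, 0.641, 0.768, 0.0]
wrist_force: [-0.5, -0.8, 0.3]
opening: 0.001
```

{"api": "move_arm", "payload": {"moves": [{"x": 0,"y": 0.1,"z": 0,"roll": 0,"gripper": 0},{"x": 0,"y": 0,"z": 0,"roll": 0,"gripper": 0}]}}

```text
time_s: 9.62
eef_pos: [0.4813, 0.0274, 0.2187]
eef_rot: [0.0, 0.641, 0.768, 0.0]
wrist_force: [0.1, 0.0, -0.4]
opening: -0.001
```

{"api": "move_arm", "payload": {"moves": [{"x": 0,"y": 0.15,"z": 0,"roll": 0,"gripper": 0},{"x": 0,"y": 0,"z": 0,"roll": 0,"gripper": 0}]}}

```text
time_s: 9.88
eef_pos: [0.4828, 0.0276, 0.2187]
eef_rot: [0.0, 0.641, 0.768, 0.0]
wrist_force: [0.2, 0.2, 0.1]
opening: 0.0
```

{"api": "move_arm", "payload": {"moves": [{"x": 0,"y": 0.15,"z": 0,"roll": 0,"gripper": 0},{"x": 0,"y": 0,"z": 0,"roll": 0,"gripper": 0}]}}

```text
time_s: 10.12
eef_pos: [0.4843, 0.0279, 0.2187]
eef_rot: [0.0, 0.641, 0.768, 0.0]
wrist_force: [0.8, 0.8, 0.6]
opening: -0.001
```

{"api": "move_arm", "payload": {"moves": [{"x": 0,"y": 0.15,"z": 0,"roll": 0,"gripper": 0},{"x": 0,"y": 0,"z": 0,"roll": 0,"gripper": 0}]}}

```text
time_s: 10.38
eef_pos: [0.4858, 0.0282, 0.2187]
eef_rot: [0.0, 0.641, 0.768, 0.0]
wrist_force: [-0.1, -0.3, -0.5]
opening: 0.003
```

```bash
python3 - <<'E'
from h import *
import pickle
c=cam("scene"); pickle.dump(c,open("s2.pkl","wb"))
c0=pickle.load(open("s1.pkl","rb"))
cv2.imwrite("pics/s2.png",np.vstack([cv2.resize(k["img"][150:200,205:275,::-1],None,fx=6,fy=6,interpolation=cv2.INTER_CUBIC) for k in(c0,c)]))
E
```

```text
(no output)
```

View pics/s2.png

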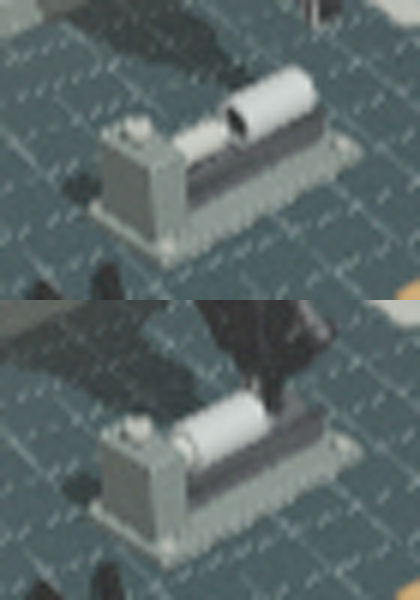

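The sleeve is part way onto the pin with the finger behind it and no force yet. Keep going in small steps.

{"api": "move_arm", "payload": {"moves": [{"x": 0,"y": 0.15,"z": 0,"roll": 0,"gripper": 0},{"x": 0,"y": 0,"z": 0,"roll": 0,"gripper": 0}]}}

```text
time_s: 10.68
eef_pos: [0.4872, 0.0284, 0.2187]
eef_rot: [0.0, 0.641, 0.768, 0.0]
wrist_force: [-0.6, -0.4, -0.6]
opening: 0.002
```

{"api": "move_arm", "payload": {"moves": [{"x": 0,"y": 0.15,"z": 0,"roll": 0,"gripper": 0},{"x": 0,"y": 0,"z": 0,"roll": 0,"gripper": 0}]}}

```text
time_s: 10.92
eef_pos: [0.4887, 0.0287, 0.2187]
eef_rot: [0.0, 0.641, 0.768, 0.0]
wrist_force: [0.7, -0.6, 0.3]
opening: 0.001
```

{"api": "move_arm", "payload": {"moves": [{"x": 0,"y": 0.15,"z": 0,"roll": 0,"gripper": 0},{"x": 0,"y": 0,"z": 0,"roll": 0,"gripper": 0}]}}

```text
time_s: 11.18
eef_pos: [0.4902, 0.029, 0.2187]
eef_rot: [0.0, 0.641, 0.768, 0.0]
wrist_force: [-0.7, -0.6, -0.6]
opening: -0.002
```

```bash
cat > adv.py <<'E'
# axis profile of the scene picture along the sleeve's ridge: print where the sleeve's ends lie along the gauge axis (mm from nose)
from h import *
import pickle,sys
def prof(c,off=(0,0,.012)):
    u=np.array([.984,.179,0]); n=np.array([.526,.037,.053])
    s=np.arange(-90,50,2); P=n+s[:,None]/1000*u+np.array(off)
    uv=proj(c,P).astype(np.float32); g=cv2.cvtColor(c["img"],cv2.COLOR_RGB2GRAY)
    return s,cv2.remap(g,uv[:,0],uv[:,1],cv2.INTER_LINEAR).ravel()
if __name__=="__main__":
    cs=[pickle.load(open(f,"rb")) for f in sys.argv[1:]]+[cam("scene")]
    r=[prof(c) for c in cs]
    for i,s in enumerate(r[0][0]): print(s,*[int(x[1][i]) for x in r],end=" | ")
    print(ctrl.get_obs()["wrist_force"].round(1),tool()[:3,3].round(4))
E
python3 adv.py s1.pkl s2.pkl
```

```text
-90 90 85 90 | -88 89 84 89 | -86 89 82 87 | -84 89 79 85 | -82 90 76 86 | -80 97 75 84 | -78 114 75 80 | -76 136 76 78 | -74 159 76 78 | -72 179 76 79 | -70 195 75 79 | -68 201 74 80 | -66 202 77 81 | -64 202 80 83 | -62 201 79 80 | -60 201 75 77 | -58 201 69 74 | -56 200 63 70 | -54 200 55 65 | -52 200 55 63 | -50 199 54 59 | -48 200 54 56 | -46 200 55 56 | -44 200 55 55 | -42 200 60 54 | -40 200 71 53 | -38 200 83 53 | -36 200 101 69 | -34 200 126 87 | -32 200 150 105 | -30 199 168 121 | -28 200 188 142 | -26 200 201 164 | -24 200 200 178 | -22 199 199 189 | -20 196 199 195 | -18 190 200 199 | -16 181 200 201 | -14 157 201 200 | -12 127 201 200 | -10 109 201 200 | -8 112 200 199 | -6 125 200 199 | -4 127 200 199 | -2 128 200 199 | 0 127 199 199 | 2 123 199 199 | 4 123 200 200 | 6 131 200 199 | 8 141 200 199 | 10 145 200 200 | 12 148 200 199 | 14 155 201 200 | 16 153 201 200 | 18 144 200 199 | 20 138 200 199 | 22 142 198 199 | 24 147 195 200 | 26 149 187 199 | 28 151 177 195 | 30 149 170 189 | 32 148 164 177 | 34 147 159 162 | 36 145 157 152 | 38 138 153 149 | 40 127 144 143 | 42 128 138 141 | 44 130 134 139 | 46 132 133 139 | 48 140 140 143 | [-0.8  0.6 -0.4] [0.4902 0.029  0.2187]
```

The sleeve has moved about 45 mm, well past the 24.5 mm binding point, with no resistance. Continue to the collar.

{"api": "move_arm", "payload": {"moves": [{"x": 0,"y": 0.2,"z": 0,"roll": 0,"gripper": 0},{"x": 0,"y": 0.2,"z": 0,"roll": 0,"gripper": 0},{"x": 0,"y": 0,"z": 0,"roll": 0,"gripper": 0}]}}

```text
time_s: 11.6
eef_pos: [0.4942, 0.0297, 0.2187]
eef_rot: [0.0, 0.641, 0.768, 0.0]
wrist_force: [0.4, 0.3, -0.4]
opening: 0.003
```

{"api": "move_arm", "payload": {"moves": [{"x": 0,"y": 0.2,"z": 0,"roll": 0,"gripper": 0},{"x": 0,"y": 0,"z": 0,"roll": 0,"gripper": 0}]}}

```text
time_s: 11.85
eef_pos: [0.4961, 0.03, 0.2187]
eef_rot: [0.0, 0.641, 0.768, 0.0]
wrist_force: [0.3, -0.5, 0.2]
opening: -0.004
```

{"api": "move_arm", "payload": {"moves": [{"x": 0,"y": 0.2,"z": 0,"roll": 0,"gripper": 0},{"x": 0,"y": 0,"z": 0,"roll": 0,"gripper": 0}]}}

```text
time_s: 12.1
eef_pos: [0.4981, 0.0304, 0.2187]
eef_rot: [0.0, 0.641, 0.768, 0.0]
wrist_force: [-0.5, -0.6, 0.1]
opening: 0.003
```

```bash
python3 go.py .54 .039
```

```text
pos [0.4981 0.0304 0.2187] yaw of tool y 10.28 shift cm [0.1  4.27 0.  ] F [-0.5 -0.6  0.1] op 0.003 12.1
```

Still free. About 4 mm remain, so 1 mm steps from here.

{"api": "move_arm", "payload": {"moves": [{"x": 0,"y": 0.15,"z": 0,"roll": 0,"gripper": 0},{"x": 0,"y": 0,"z": 0,"roll": 0,"gripper": 0}]}}

```text
time_s: 12.35
eef_pos: [0.4995, 0.0307, 0.2187]
eef_rot: [0.0, 0.641, 0.768, 0.0]
wrist_force: [0.1, 0.5, 0.1]
opening: 0.002
```

{"api": "move_arm", "payload": {"moves": [{"x": 0,"y": 0.1,"z": 0,"roll": 0,"gripper": 0},{"x": 0,"y": 0,"z": 0,"roll": 0,"gripper": 0}]}}

```text
time_s: 12.6
eef_pos: [0.5004, 0.0308, 0.2187]
eef_rot: [-0.0, 0.641, 0.768, -0.0]
wrist_force: [-1.5, -0.3, -0.2]
opening: 0.001
```

{"api": "move_arm", "payload": {"moves": [{"x": 0,"y": 0.1,"z": 0,"roll": 0,"gripper": 0},{"x": 0,"y": 0,"z": 0,"roll": 0,"gripper": 0}]}}

```text
time_s: 12.85
eef_pos: [0.5008, 0.0309, 0.2186]
eef_rot: [-0.001, 0.641, 0.768, -0.001]
wrist_force: [-3.9, -1.9, 4.1]
opening: 0.002
```

```bash
python3 adv.py s1.pkl s2.pkl | tr '|' '\n' | awk '$1>-40&&$1<-10||$1>26'
```

```text
-38 200 83 56 
 -36 200 101 55 
 -34 200 126 57 
 -32 200 150 58 
 -30 199 168 57 
 -28 200 188 56 
 -26 200 201 64 
 -24 200 200 85 
 -22 199 199 108 
 -20 196 199 124 
 -18 190 200 141 
 -16 181 200 161 
 -14 157 201 178 
 -12 127 201 190 
 28 151 177 200 
 30 149 170 199 
 32 148 164 200 
 34 147 159 200 
 36 145 157 198 
 38 138 153 195 
 40 127 144 189 
 42 128 138 178 
 44 130 134 165 
 46 132 133 153 
 48 140 140 149 
 [-4.8 -1.6  3.2] [0.5008 0.0309 0.2186]
```

It met the collar at 56 mm of travel with about 5 N, so sleeve 1 is the good one and is home. Back off, lift, and go for sleeve 2.

{"api": "move_arm", "payload": {"moves": [{"x": 0,"y": -0.5,"z": 0,"roll": 0,"gripper": 0},{"x": 0,"y": 0,"z": -5,"roll": 0,"gripper": 0},{"x": 0,"y": 0,"z": -3.2,"roll": 0,"gripper": 60},{"x": 0,"y": 0,"z": 0,"roll": 0,"gripper": 60}]}}

```text
time_s: 13.4
eef_pos: [0.4977, 0.03, 0.3036]
eef_rot: [0.003, 0.641, 0.768, 0.002]
wrist_force: [0.0, 0.0, -0.2]
opening: 0.422
```

{"api": "move_arm", "payload": {"moves": [{"x": 5.4,"y": 0.7,"z": 0,"roll": 0,"gripper": 60},{"x": 5.4,"y": 0.7,"z": 0,"roll": 0,"gripper": 60},{"x": 5.4,"y": 0.7,"z": 0,"roll": 0,"gripper": 60},{"x": 5.4,"y": 0.7,"z": 0,"roll": 0,"gripper": 60},{"x": 5.4,"y": 0.7,"z": 0,"roll": 0,"gripper": 60}]}}

```text
time_s: 14.02
eef_pos: [0.482, 0.3036, 0.2994]
eef_rot: [-0.0, 0.641, 0.768, -0.0]
wrist_force: [1.3, 0.2, 0.2]
opening: 0.602
```

{"api": "move_arm", "payload": {"moves": [{"x": 0,"y": 0,"z": 0,"roll": 3.4,"gripper": 60},{"x": 0,"y": 0,"z": 0,"roll": 0,"gripper": 60}]}}

```text
time_s: 14.28
eef_pos: [0.482, 0.3025, 0.2992]
eef_rot: [-0.0, 0.663, 0.749, -0.001]
wrist_force: [0.1, 0.1, -0.5]
opening: 0.598
```

```bash
python3 go.py .482 .303; python3 - <<'E'
from h import *
import pickle
# image check: sleeve 2 between fingers; print sleeve silhouette columns on a row
c=cam("wrist"); pickle.dump(c,open("w6.pkl","wb")); T=tool()
g=c["img"].min(2).astype(int); g[(c["img"][...,0].astype(int)-c["img"][...,2])>20]=0
for r in(170,185,200):
    x=np.where(g[r]>115)[0]; print(r,[ (int(k[0]),int(k[-1])) for k in np.split(x,np.where(np.diff(x)>2)[0]+1) if len(k)>12])
x=np.where(g[:235,256]>115)[0]; print("col256",[(int(k[0]),int(k[-1])) for k in np.split(x,np.where(np.diff(x)>2)[0]+1) if len(k)>12])
E
```

```text
pos [0.482  0.3025 0.2992] yaw of tool y 6.99 shift cm [ 0.05  0.01 -0.  ] F [ 0.1  0.1 -0.5] op 0.598 14.275
170 [(237, 278), (319, 358), (365, 378)]
185 [(237, 278), (317, 360)]
200 [(237, 277), (316, 358)]
col256 [(132, 152), (161, 234)]
```

{"api": "move_arm", "payload": {"moves": [{"x": 0.05,"y": 0,"z": 4.8,"roll": 0,"gripper": 60},{"x": 0,"y": 0,"z": 4.8,"roll": 0,"gripper": 60},{"x": 0,"y": 0,"z": 0,"roll": 0,"gripper": 60},{"x": 0,"y": 0,"z": 0,"roll": 0,"gripper": 30},{"x": 0,"y": 0,"z": 0,"roll": 0,"gripper": 30}]}}

```text
time_s: 14.95
eef_pos: [0.4821, 0.3039, 0.2058]
eef_rot: [-0.002, 0.664, 0.748, 0.001]
wrist_force: [-2.2, 10.8, -10.8]
opening: 0.39
```

{"api": "move_arm", "payload": {"moves": [{"x": 0,"y": 0,"z": 0,"roll": 0,"gripper": 30},{"x": 0,"y": 0,"z": 0,"roll": 0,"gripper": 30},{"x": 0,"y": 0,"z": -5,"roll": 0,"gripper": 30},{"x": 0,"y": 0,"z": -5,"roll": 0,"gripper": 30},{"x": 0,"y": 0,"z": 0,"roll": 0,"gripper": 30}]}}

```text
time_s: 15.58
eef_pos: [0.4851, 0.3033, 0.3128]
eef_rot: [0.003, 0.663, 0.748, 0.006]
wrist_force: [0.0, -1.0, -0.9]
opening: 0.385
```

```bash
python3 go.py .50 -.28; python3 - <<'E'
from h import *
import pickle
C=pickle.load(open("c0.pkl","rb"))
# tray corners: zoom (600,40)(712,20)(742,180)(634,202) in topz -> /3+(175,165)
uv=np.array([[600,42],[712,20],[742,180],[634,202]])/3.+[175,165]
P=onz(C["top"],uv,.033); print(P.round(3).tolist(),P.mean(0).round(3)); print(proj(C["scene"],P).round(0).tolist())
print(onz(C["top"],np.array([[672,115]])/3.+[175,165],.01))
E
```

```text
pos [0.4851 0.3033 0.3128] yaw of tool y 6.89 shift cm [-58.09  -5.52  -0.27] F [ 0.  -1.  -0.9] op 0.385 15.575
[[0.592, -0.22, 0.033], [0.613, -0.347, 0.033], [0.438, -0.372, 0.033], [0.419, -0.25, 0.033]] [ 0.515 -0.297  0.033]
[[199.0, 153.0], [183.0, 143.0], [214.0, 131.0], [229.0, 139.0]]
[[ 0.511342   -0.30590309  0.01      ]]
```

{"api": "move_arm", "payload": {"moves": [{"x": -5.5,"y": -0.75,"z": 0,"roll": 0,"gripper": 30},{"x": -5.5,"y": -0.75,"z": 0,"roll": 0,"gripper": 30},{"x": -5.5,"y": -0.75,"z": 0,"roll": 0,"gripper": 30},{"x": -5.5,"y": -0.75,"z": 0,"roll": 0,"gripper": 30},{"x": -5.5,"y": -0.75,"z": 0,"roll": 0,"gripper": 30}]}}

```text
time_s: 16.2
eef_pos: [0.4782, 0.0231, 0.3059]
eef_rot: [0.001, 0.663, 0.748, 0.001]
wrist_force: [0.2, -0.9, -1.4]
opening: 0.384
```

{"api": "move_arm", "payload": {"moves": [{"x": -5.5,"y": -0.75,"z": 0,"roll": 0,"gripper": 30},{"x": -5.5,"y": -0.75,"z": 0,"roll": 0,"gripper": 30},{"x": -5.5,"y": -0.75,"z": 0,"roll": 0,"gripper": 30},{"x": -5.5,"y": -0.75,"z": 0,"roll": 0,"gripper": 30},{"x": -5.5,"y": -0.75,"z": 0,"roll": 0,"gripper": 30}]}}

```text
time_s: 16.82
eef_pos: [0.4737, -0.2546, 0.3059]
eef_rot: [0.001, 0.664, 0.748, 0.0]
wrist_force: [0.1, 0.4, -0.4]
opening: 0.382
```

{"api": "move_arm", "payload": {"moves": [{"x": -5.1,"y": -0.9,"z": 0,"roll": -3.0,"gripper": 30},{"x": 0,"y": 0,"z": 0,"roll": 0,"gripper": 30},{"x": 0,"y": 0,"z": 0,"roll": 0,"gripper": 30}]}}

```text
time_s: 17.2
eef_pos: [0.471, -0.304, 0.305]
eef_rot: [-0.0, 0.644, 0.765, 0.0]
wrist_force: [-0.1, -0.0, -1.1]
opening: 0.39
```

```bash
python3 go.py .474 -.304; python3 - <<'E'
from h import *
c=cam("wrist"); 
cs=cam("top")
v=np.hstack([c["img"][:,:,::-1],cv2.resize(cs["img"][90:282,128:384,::-1],(288,384))])
cv2.imwrite("pics/w7.png",v)
E
```

```text
pos [ 0.471 -0.304  0.305] yaw of tool y 9.82 shift cm [-0.05  0.3   0.  ] F [-0.1 -0.  -1.1] op 0.39 17.2
```

View pics/w7.png

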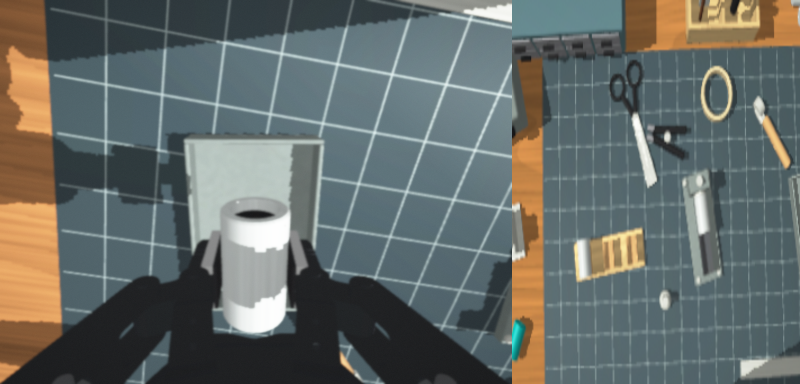

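The sleeve is held centred (255) over the tray (columns 187..323, rear wall at row 140). At right, the top view shows sleeve 1 home on the pin and only sleeve 3 on the rack. Lower and release.

{"api": "move_arm", "payload": {"moves": [{"x": 0,"y": 0.3,"z": 4,"roll": 0,"gripper": 30},{"x": 0,"y": 0,"z": 4,"roll": 0,"gripper": 30},{"x": 0,"y": 0,"z": 3.5,"roll": 0,"gripper": 30},{"x": 0,"y": 0,"z": 0,"roll": 0,"gripper": 30}]}}

```text
time_s: 17.8
eef_pos: [0.4734, -0.3012, 0.1872]
eef_rot: [-0.003, 0.643, 0.766, 0.0]
wrist_force: [0.3, -0.1, -1.5]
opening: 0.385
```

{"api": "move_arm", "payload": {"moves": [{"x": 0,"y": 0,"z": 0.3,"roll": 0,"gripper": 30},{"x": 0,"y": 0,"z": 0,"roll": 0,"gripper": 30}]}}

```text
time_s: 18.05
eef_pos: [0.475, -0.304, 0.1884]
eef_rot: [0.001, 0.643, 0.766, -0.0]
wrist_force: [-0.2, -0.6, 0.2]
opening: 0.386
```

{"api": "move_arm", "payload": {"moves": [{"x": 0,"y": 0,"z": 0,"roll": 0,"gripper": 60},{"x": 0,"y": 0,"z": 0,"roll": 0,"gripper": 60},{"x": 0,"y": 0,"z": -4,"roll": 0,"gripper": 60},{"x": 0,"y": 0,"z": -4,"roll": 0,"gripper": 60},{"x": 0,"y": 0,"z": -3.6,"roll": 0,"gripper": 60}]}}

```text
time_s: 18.68
eef_pos: [0.4742, -0.3038, 0.3045]
eef_rot: [0.001, 0.644, 0.765, -0.0]
wrist_force: [0.0, 0.7, -0.4]
opening: 0.6
```

{"api": "move_arm", "payload": {"moves": [{"x": 6.0,"y": 1.05,"z": 0,"roll": 0,"gripper": 60},{"x": 6.0,"y": 1.05,"z": 0,"roll": 0,"gripper": 60},{"x": 6.0,"y": 1.05,"z": 0,"roll": 0,"gripper": 60},{"x": 6.0,"y": 1.05,"z": 0,"roll": 0,"gripper": 60},{"x": 6.0,"y": 1.05,"z": 0,"roll": 0,"gripper": 60}]}}

```text
time_s: 19.3
eef_pos: [0.4742, 0.0026, 0.3033]
eef_rot: [0.001, 0.644, 0.765, 0.0]
wrist_force: [0.8, -0.2, -0.2]
opening: 0.599
```

{"api": "move_arm", "payload": {"moves": [{"x": 6.0,"y": 1.05,"z": 0,"roll": 0,"gripper": 60},{"x": 6.0,"y": 1.05,"z": 0,"roll": 0,"gripper": 60},{"x": 6.0,"y": 1.05,"z": 0,"roll": 0,"gripper": 60},{"x": 6.0,"y": 1.05,"z": 0,"roll": 0,"gripper": 60},{"x": 6.0,"y": 1.05,"z": 0,"roll": 0,"gripper": 60}]}}

```text
time_s: 19.92
eef_pos: [0.4745, 0.3075, 0.3033]
eef_rot: [0.0, 0.644, 0.765, 0.0]
wrist_force: [0.3, 0.7, -0.3]
opening: 0.6
```

{"api": "move_arm", "payload": {"moves": [{"x": 5.0,"y": 0.9,"z": 0,"roll": 0,"gripper": 60},{"x": 0,"y": 0,"z": 0,"roll": 3.0,"gripper": 60},{"x": 0,"y": 0,"z": 0,"roll": 0,"gripper": 60}]}}

```text
time_s: 20.3
eef_pos: [0.4747, 0.3567, 0.3027]
eef_rot: [0.0, 0.663, 0.749, -0.0]
wrist_force: [-0.1, -0.8, -0.5]
opening: 0.6
```

```bash
python3 go.py .4765 .3695; python3 - <<'E'
from h import *
c=cam("wrist"); save(c,"pics/w8.png"); im=c["img"].astype(int)
g=im.min(2); g[im[...,0]-im[...,2]>20]=0
for r in(170,185,200):
    x=np.where(g[r]>115)[0]; print(r,[ (int(k[0]),int(k[-1])) for k in np.split(x,np.where(np.diff(x)>2)[0]+1) if len(k)>12])
x=np.where(g[:245,256]>115)[0]; print([(int(k[0]),int(k[-1])) for k in np.split(x,np.where(np.diff(x)>2)[0]+1) if len(k)>12])
E
```

```text
pos [0.4747 0.3567 0.3027] yaw of tool y 6.98 shift cm [ 1.24  0.34 -0.  ] F [-0.1 -0.8 -0.5] op 0.6 20.3
170 [(251, 290), (306, 326)]
185 [(251, 291)]
200 [(251, 290)]
[(92, 118), (166, 241)]
```

{"api": "move_arm", "payload": {"moves": [{"x": 1.2,"y": 0.35,"z": 0,"roll": 0,"gripper": 60},{"x": 0,"y": 0,"z": 4.9,"roll": 0,"gripper": 60},{"x": 0,"y": 0,"z": 5.0,"roll": 0,"gripper": 60},{"x": 0,"y": 0,"z": 0,"roll": 0,"gripper": 60},{"x": 0,"y": 0,"z": 0,"roll": 0,"gripper": 30}]}}

```text
time_s: 20.98
eef_pos: [0.4773, 0.3696, 0.2051]
eef_rot: [-0.001, 0.664, 0.748, 0.001]
wrist_force: [-7.0, 23.8, -8.2]
opening: 0.406
```

{"api": "move_arm", "payload": {"moves": [{"x": 0,"y": 0,"z": 0,"roll": 0,"gripper": 30},{"x": 0,"y": 0,"z": 0,"roll": 0,"gripper": 30},{"x": 0,"y": 0,"z": -5,"roll": 0,"gripper": 30},{"x": 0,"y": 0,"z": -5,"roll": 0,"gripper": 30},{"x": 0,"y": 0,"z": 0,"roll": 0,"gripper": 30}]}}

```text
time_s: 21.6
eef_pos: [0.4795, 0.3699, 0.3124]
eef_rot: [0.003, 0.663, 0.748, 0.007]
wrist_force: [-0.3, -0.0, -0.1]
opening: 0.388
```

```bash
python3 go.py .558 -.290
```

```text
pos [0.4795 0.3699 0.3124] yaw of tool y 6.89 shift cm [-66.45  -0.12  -0.34] F [-0.3 -0.  -0.1] op 0.388 21.6
```

{"api": "move_arm", "payload": {"moves": [{"x": -6.0,"y": 0,"z": 0,"roll": 0,"gripper": 30},{"x": -6.0,"y": 0,"z": 0,"roll": 0,"gripper": 30},{"x": -6.0,"y": 0,"z": 0,"roll": 0,"gripper": 30},{"x": -6.0,"y": 0,"z": 0,"roll": 0,"gripper": 30},{"x": -6.0,"y": 0,"z": 0,"roll": 0,"gripper": 30}]}}

```text
time_s: 22.22
eef_pos: [0.5132, 0.0688, 0.3051]
eef_rot: [0.001, 0.663, 0.748, 0.001]
wrist_force: [0.8, 0.3, -0.6]
opening: 0.385
```

{"api": "move_arm", "payload": {"moves": [{"x": -6.0,"y": 0,"z": 0,"roll": 0,"gripper": 30},{"x": -6.0,"y": 0,"z": 0,"roll": 0,"gripper": 30},{"x": -6.0,"y": 0,"z": 0,"roll": 0,"gripper": 30},{"x": -6.0,"y": 0,"z": 0,"roll": 0,"gripper": 30},{"x": -6.0,"y": 0,"z": 0,"roll": 0,"gripper": 30}]}}

```text
time_s: 22.85
eef_pos: [0.549, -0.2293, 0.3051]
eef_rot: [0.001, 0.663, 0.748, 0.0]
wrist_force: [1.2, -0.2, -0.8]
opening: 0.381
```

{"api": "move_arm", "payload": {"moves": [{"x": -6.0,"y": 0,"z": 0,"roll": -3.0,"gripper": 30},{"x": 0,"y": 0,"z": 0,"roll": 0,"gripper": 30},{"x": 0,"y": 0,"z": 0,"roll": 0,"gripper": 30}]}}

```text
time_s: 23.22
eef_pos: [0.5559, -0.2866, 0.3041]
eef_rot: [-0.0, 0.644, 0.765, 0.0]
wrist_force: [-0.6, 0.4, -1.6]
opening: 0.383
```

```bash
python3 go.py .558 -.290; python3 - <<'E'
from h import *
c=cam("wrist"); save(c,"pics/w9.png"); g=c["img"].min(2)
for r in(125,150,175): print(r,g[r,160:360:5].tolist())
E
```

```text
pos [ 0.5559 -0.2866  0.3041] yaw of tool y 9.82 shift cm [-0.37  0.15 -0.  ] F [-0.6  0.4 -1.6] op 0.383 23.225
125 [69, 43, 44, 44, 172, 146, 171, 175, 175, 172, 174, 136, 113, 104, 139, 182, 226, 239, 249, 253, 252, 249, 181, 176, 177, 178, 108, 98, 97, 98, 95, 84, 175, 88, 88, 86, 89, 89, 89, 97]
150 [78, 49, 44, 43, 105, 154, 152, 175, 175, 176, 177, 177, 178, 177, 175, 179, 177, 178, 177, 177, 176, 180, 182, 180, 179, 178, 113, 100, 100, 99, 87, 107, 116, 86, 87, 88, 91, 95, 167, 142]
175 [44, 42, 42, 44, 48, 98, 145, 173, 175, 175, 176, 179, 180, 177, 176, 181, 177, 178, 179, 182, 183, 181, 180, 181, 181, 172, 98, 98, 99, 99, 81, 161, 85, 86, 84, 85, 86, 118, 86, 86]
```

{"api": "move_arm", "payload": {"moves": [{"x": -0.3,"y": 0.1,"z": 4,"roll": 0,"gripper": 30},{"x": 0,"y": 0,"z": 4,"roll": 0,"gripper": 30},{"x": 0,"y": 0,"z": 3.5,"roll": 0,"gripper": 30},{"x": 0,"y": 0,"z": 0,"roll": 0,"gripper": 30}]}}

```text
time_s: 23.78
eef_pos: [0.5565, -0.2867, 0.1859]
eef_rot: [-0.003, 0.643, 0.766, -0.0]
wrist_force: [0.2, -0.1, -1.6]
opening: 0.384
```

{"api": "move_arm", "payload": {"moves": [{"x": 0,"y": 0,"z": 0,"roll": 0,"gripper": 30},{"x": 0,"y": 0,"z": 0,"roll": 0,"gripper": 60},{"x": 0,"y": 0,"z": 0,"roll": 0,"gripper": 60},{"x": 0,"y": 0,"z": -4,"roll": 0,"gripper": 60},{"x": 0,"y": 0,"z": -4,"roll": 0,"gripper": 60}]}}

```text
time_s: 24.4
eef_pos: [0.5575, -0.2895, 0.27]
eef_rot: [-0.0, 0.644, 0.765, 0.0]
wrist_force: [-0.6, -0.2, -0.7]
opening: 0.6
```

{"api": "move_arm", "payload": {"moves": [{"x": 0,"y": 0,"z": -5,"roll": 0,"gripper": 60},{"x": 0,"y": -5,"z": -4,"roll": 0,"gripper": 60},{"x": 0,"y": -6,"z": 0,"roll": 0,"gripper": 60},{"x": 0,"y": 0,"z": 0,"roll": 0,"gripper": 60},{"x": 0,"y": 0,"z": 0,"roll": 0,"gripper": 60}]}}

```text
time_s: 25.02
eef_pos: [0.4506, -0.3084, 0.3587]
eef_rot: [0.001, 0.644, 0.765, 0.0]
wrist_force: [0.6, -0.8, 1.0]
opening: 0.597
```

```bash
python3 - <<'E'
from h import *
import pickle
from adv import prof
c=cam("scene"); t=cam("top"); pickle.dump(t,open("t2.pkl","wb"))
s,p=prof(c); print("sleeve on pin, scene profile:",[(int(a),int(b)) for a,b in zip(s,p) if -34<a<-8 or a>34])
# sleeves in tray, bright blobs in scene and top
u=np.array([.985,.17,0]);v=np.array([-.17,.985,0]);o=np.array([.5155,-.297,0])
for n,k in(("scene",c),("top",t)):
    m=np.zeros(k["img"].shape[:2],np.uint8)
    R=proj(k,[o+a*u+b*v+[0,0,.033] for a,b in((-.09,-.06),(.09,-.06),(.09,.06),(-.09,.06))])
    cv2.fillPoly(m,[R.astype(np.int32)],1)
    m&=(k["img"].min(2)>(185)).astype(np.uint8)
    N,l,st,ce=cv2.connectedComponentsWithStats(m)
    for i in range(1,N):
        if st[i,4]>10: P=onz(k,[ce[i]],.03)[0]; print(n,ce[i].round(1),st[i,4],"tray xy",((P-o)@u).round(3),((P-o)@v).round(3))
# bystanders: change of top image between start and now
c0=pickle.load(open("c0.pkl","rb"))["top"]["img"].astype(int); d=np.abs(c0-t["img"]).max(2)
for n,b in dict(scissors=(212,118,262,188),clamp=(248,148,290,172),tape=(293,120,328,154),roller=(340,135,380,178),die=(256,232,274,248)).items():
    print(n,(d[b[1]:b[3],b[0]:b[2]]>40).sum())
print(ctrl.get_obs()["wrist_force"].round(1),tool()[:3,3],ctrl.get_obs()["time_s"])
E
```

```text
sleeve on pin, scene profile: [(-32, 100), (-30, 99), (-28, 98), (-26, 98), (-24, 105), (-22, 115), (-20, 132), (-18, 152), (-16, 173), (-14, 184), (-12, 191), (-10, 196), (36, 198), (38, 195), (40, 190), (42, 179), (44, 165), (46, 153), (48, 149)]
scene [214.1 139.1] 49 tray xy -0.041 0.004
scene [199.  145.4] 56 tray xy 0.045 0.004
top [394.6 187.7] 161 tray xy 0.048 0.004
top [400.1 213.9] 168 tray xy -0.039 0.004
scissors 0
clamp 0
tape 0
roller 0
die 0
[-0.1 -0.1  0.4] [ 0.45127983 -0.30820563  0.35818326] 25.125
```

```bash
python3 -c "
from bench import ctrl
print(ctrl.hand_in())"
```

```text
the job is handed in; nothing more can be done
None
```

The job is handed in. The first sleeve I tried, the one nearest the gauge, turned out to be the good one and is home on the pin. The other two are in the reject tray.

- **Good sleeve:** I laid it in the vee and pushed it from behind with shut fingers, in small steps near the end. It ran freely past the point 20 mm short of home where a tight bush would stop. It met the collar after about 56 mm of travel (55.5 expected), with about 5 N read at the wrist. The last scene image shows it still in that place after the fingers left.
- **Other two sleeves:** I put them in the tray without trying them, because only one sleeve fits. Both lie about 40 to 48 mm either side of the tray's middle and 4 mm off its centreline, as seen in both cameras.
- **Bystanders:** the top view shows no change around any of the five since the start. The robot stood clear of everything when I handed in, at 25 s of the 72.
- **Checks that disagreed:** the first height readings of the sleeves came out about 10 mm above the stated axis, because they caught the tube's upper surface, so I used the stated height. Early estimates of the gauge's angle ranged from 8 to 13 degrees. I worked at 10.3, and the sleeve slid without binding.
- **Side force:** closing on the sleeves in the rack gave up to about 25 N sideways at the wrist for a moment, below the limits.

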